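Open a donated cash drawer by its release hole

TASK

This donated cash drawer came in locked and without its key, and lies with its underside up. Take the plain dowel from the pen block, push it through the release hole in the underside and press the latch behind it until the drawer springs out; how deep the latch lies you must feel, and press gently, for it is thin sheet steel. Stand the dowel back in the pen block and pull the drawer fully open by its front, leaving everything else where it is.

Things in the scene. Friction and masses are not known exactly. Their poses are not given: they have to be found in the camera images.
- till: the cash drawer's case: grey sheet-steel box 300 mm deep (x), 300 wide (y), 100 high, fixed, lying on its lid, underside up; four rubber feet (26 mm across, 6 high) near the corners of the upper face. Origin: on the table, middle of the case's front edge; x points back into the case, z up. The drawer comes out of the front, towards -x. Upper face at z = 100 mm, sheet 4 mm thick.
- release_hole (a point): the release hole, 13 mm across, ringed by a flat black rim 24 mm across, the only hole in the upper face of the case; the point is its centre at the upper face (case frame x 55, y 60, z 100 mm). Right under it, on the latch lever, lies a domed screw head 19 mm across, 11 to 39 mm below the upper face: it differs from drawer to drawer and must be felt.
- latch_pivot (a point): pivot of the hidden latch lever, 80 mm behind the hole and 27 mm below the upper face. The lever's screw head yields downward against a spring, about 5 N at first; after about 6 mm (9 to 13 N) the drawer is let go, at about 7 mm the lever meets its stop. More than 25 N of the dowel on latch or case bends it: press slowly. The lever springs back when left.
- drawer (a joint): how far the drawer stands out, m: 0 shut, 0.14 at its stop (fully open). Locked until the latch is pressed; then a spring pushes it out to about 0.06, where it stays. From there it slides at about 3 to 5 N and stays where it is left.
- drawer_edge (a point): point on the upper edge of the drawer's dark front panel, mid-thickness, 30 mm to the -y side of its middle. Axes as the case: panel 18 mm thick along x, 296 wide along y, upper edge at z = 100 mm. Behind it the drawer's floor lies 30 mm below this edge, so once the drawer has sprung out the panel can be pinched across its thickness from above or hooked behind.
- stand: the pen block, a dark wooden block 170 mm (x) by 60 mm (y) by 50 mm high, fixed; origin at the centre of its underside. Three upright holes in a row along x, 55 mm apart, each 12 mm across, 40 mm deep, with a 2 mm chamfer. They hold the dowel, a pencil and a brush, in any order.
- stand_hole0 (a point): centre of the mouth of the block's hole at x = -55 mm of the block, 50 mm above the table
- stand_hole1 (a point): centre of the mouth of the block's middle hole
- stand_hole2 (a point): centre of the mouth of the block's hole at x = +55 mm of the block
- dowel_center (a point): centre of the dowel, a plain round stick of pale wood, 10 mm across and 130 mm long, flat ends with broken edges, about 20 g; z along it, upward. It stands in the block with 90 mm showing (top 140 mm above the table). Grip it 30 to 40 mm below its top, so that the lower part is free.
- dowel_tip (a point): centre of the dowel's lower end, 65 mm below its centre
- pencil: a brown pencil standing in the block, 10 mm across, 127 mm long, sharpened point up; origin at its lower end
- brush: a flat paint brush standing in the block, 127 mm long, bristles up; origin at its lower end
- mug: white mug, 80 mm across, 92 mm high, origin at its foot
- jar: lidded blue ceramic jar, 64 mm across, 100 mm high, origin at its foot
- vase: terracotta vase, 80 mm across, 140 mm high, origin at its foot
- candlestick: brass candlestick, 76 mm across the foot, 145 mm high, origin at its foot
- figurine: white china bird on a foot 48 mm across, 70 mm high, origin at its foot
Things that resemble listed ones, but are neither listed nor needed, are in the scene too. What is shaped like the stand but blue is not meant.

How it is judged:
By the outcome, as a careful person would: the job done as asked, in the order asked, and still so for the second after the job is handed in, with the robot touching nothing.
It also fails if it takes over 72 s, if anything falls off the work surface, if the arm or the gripper's body presses on something with over 40 N, if the wrist force passes 120 N, or if a joint passes its speed limit or range.

ROBOT

A 7-joint arm with a two-finger parallel gripper is mounted at the origin on the work surface. World frame = base frame: x ahead of the robot, y to its left, z up, the work surface at z = 0. Lengths are in m, angles in rad, forces in N, time in s.
With the tool pointing down it reaches from about 0.425 to 0.875 m from the base axis. Payload 4.7 kg.
Tool frame: the origin (TCP) lies between the finger pads; the fingertips stand 25 mm ahead of it and the grasp point (between the pads) lies 6 mm ahead of it (ctrl.tip_extent is the distance from the TCP to the fingertips, in m); z points along the fingers, y is the direction in which the jaws open and shut (so a half turn about z gives the same grasp; the last joint's range is limited). The gripper opens to 87 mm and grips with 3 to 60 N. Pads are 19 mm wide; open, the fingers measure 117 mm over their backs; the gripper's body (75 mm by 190 mm) begins 51 mm behind the grasp point.
Start: joints at [1.216, 0.321, -0.07, 1.45, 0.023, 1.371, -0.057], TCP at [0.234, -0.606, 0.248] pointing down, gripper open.
Joint ranges: [-2.86, 2.86], [-0.3, 2.09], [-1.38, 1.24], [0.06, 2.45], [-1.56, 4.7], [0.09, 2.05], [-2.69, 2.69]. Speed limits (rad/s): [2.57, 2.57, 3.14, 3.14, 3.14, 3.14, 3.14].

INTERFACE

Orientations are given as a unit quaternion [w, x, y, z].
In Python, from bench import status, vision, ctrl gives the robot as it stands.
- The arm moves only by the tool play_rows, never from a script. Its argument "deltas" is a list that holds one entry, the list of rows, each a list of 7 numbers: the shift along the tool's x, y, z normalised to -1 to 1, where 1 is 30 mm, then the turn, a rotation vector about the tool's x, y, z normalised to -1 to 1, where 1 is 6 degrees, then the opening, from 0 (shut) to 1 (fully open). A call has 1 to 10 rows; each row shifts and turns the commanded pose from where the row before left it, along the tool's axes as they then stand; what a row does not reach is not made up. A row lasts 1/8 s, in which the tool goes at most 62.5 mm and 10.7 degrees, less where a joint would pass 70% of its speed; a pose out of reach is approached as far as the arm can. A call with a number of a shift or a turn outside -1 to 1 is refused whole. A call with a gripper value outside its range is refused whole. The fingers move at their own pace and stop on an object; "squeeze" is the grip in N (left out, the last holds). Time passes only in rows, so rows that do not move let the fingers close. It gives the time, the measured TCP pose, the force and the opening at its end, in the units of the state.
- status.observe(): the state, without advancing time (a new reading comes with each control period).
- vision.capture(name): name is "scene" or "top"; returns (picture, depth): 480x640x3 uint8, blue, green, red; 480x640 float32, m along the optical axis (not along the pixel's ray), 0 where there is no reading.
- vision.camera_model(name): a dict with "intrinsics" (3x3 intrinsics, pixels), "eye" and "rotation" of the camera in the world. Camera axes: x right, y down, z forward; pixel columns grow to the right and rows downward; lengths in m; the calibration is good to about 2 mm. A picture is of the moment at which its call begins. camera_model takes no time and is no camera call.
- ctrl.sign_off(): hands the job in, once; it reports no verdict.
The state is a dict: "t": time; "joint_positions": joint angles; "qd": joint speeds; "tau": joint torques, N m; "tool_pos": TCP position; "tool_rot": TCP orientation; "contact_force": force on the tool from outside, world axes, zero at the start; "moment": the same for the moment, N m; "gripper_width": finger opening in m.
Only numpy, scipy, OpenCV 4.12 (cv2) and the standard library are available. Lean on these libraries where they do the work, as an engineer would, in place of code of your own. Each camera call takes 0.05 s, during which the arm holds its last target. There are 200 camera calls.

## Working session

There is one attempt and no reset: what is moved stays moved. The work goes in short steps, Python scripts to look and compute and a tool call to move; the robot and the scene stay as the last step left them, time stands still between calls to the robot, and variables do not carry over. Pictures are saved under pics/ and viewed, about 8 in all and at most 12, crops included, and the job is handed in when it is done.

Besides the shell and the picture viewer there is one more tool, called after "Call:" as name(argument=value, ...) on one line, values as JSON. play_rows: Moves the arm, as the interface text tells. Scaled input: -1 to 1 covers 30 mm each way for a shift and 6 degrees each way for a turn. Its arguments: {"type":"object","properties":{"deltas":{"type":"array","items":{"type":"array","items":{"type":"array","items":{"type":"number","minimum":-1,"maximum":1}}}},"squeeze":{"type":"number"}},"required":["deltas"]}

```bash
mkdir -p pics; cat > h.py <<'E'
import numpy as np, cv2
from bench import status, vision, ctrl
def cap(n,tag):
    im,d=vision.capture(n); cv2.imwrite(f'pics/{tag}.png',im); np.save(f'pics/{tag}.npy',d); return im,d
def world(n,u,v,z):
    m=vision.camera_model(n);K=np.array(m['intrinsics']);R=np.array(m['rotation']);e=np.array(m['eye'])
    return e+R@(np.linalg.inv(K)@np.array([u,v,1.]))*z
def cloud(n,d):
    m=vision.camera_model(n);K=np.array(m['intrinsics']);R=np.array(m['rotation']);e=np.array(m['eye'])
    v,u=np.mgrid[:480,:640]; p=np.stack([u,v,np.ones_like(u)],-1)@np.linalg.inv(K).T*d[...,None]
    return p@R.T+e
def plane(n,u,v,z):
    a=world(n,u,v,0.);b=world(n,u,v,1.);return a+(b-a)*(z-a[2])/(b[2]-a[2])
def proj(n,p):
    m=vision.camera_model(n);K=np.array(m['intrinsics']);R=np.array(m['rotation']);e=np.array(m['eye'])
    q=K@(R.T@(np.array(p)-e));return q[:2]/q[2]
E
python3 - <<'E'
from h import *
for n in('scene','top'):
    cap(n,n+'1'); m=vision.camera_model(n); print(n,m['eye'],np.array(m['rotation']).round(3).tolist(),m['intrinsics'])
s=status.observe(); print(s)
E
```

```text
scene [ 1.1608382  -0.72669991  0.72306028] [-0.434, 0.823, 0.33, -0.163] [[459.87734569   0.         329.20060111]
 [  0.         459.87734569 231.09860277]
 [  0.           0.           1.        ]]
top [ 0.30532614 -0.0299858   1.2958152 ] [0.068, -0.701, 0.706, -0.073] [[494.97116559   0.         331.60569375]
 [  0.         494.97116559 247.24652239]
 [  0.           0.           1.        ]]
{'t': 0.1, 'joint_positions': array([ 1.21607647,  0.32175208, -0.07012483,  1.45155928,  0.02260226,
        1.37078007, -0.05688898]), 'qd': array([ 0.00167782, -0.00196939, -0.00054635, -0.00128439, -0.0007518 ,
       -0.00054195,  0.00097669]), 'tau': array([-1.29341159e-03, -4.92573988e+01, -4.05934202e-01, -3.13398564e+01,
       -6.40014955e-02,  3.94383667e-02,  8.34833600e-05]), 'tool_pos': array([ 0.23415202, -0.605878  ,  0.24656591]), 'tool_rot': array([-8.32563300e-04,  9.83037152e-01,  1.83404540e-01, -1.97041882e-04]), 'contact_force': array([ 0.41118432, -0.96063556, -0.02272864]), 'moment': array([ 0.03048692,  0.00703982, -0.01716578]), 'gripper_width': 0.08725164302515304}
```

View pics/top1.png

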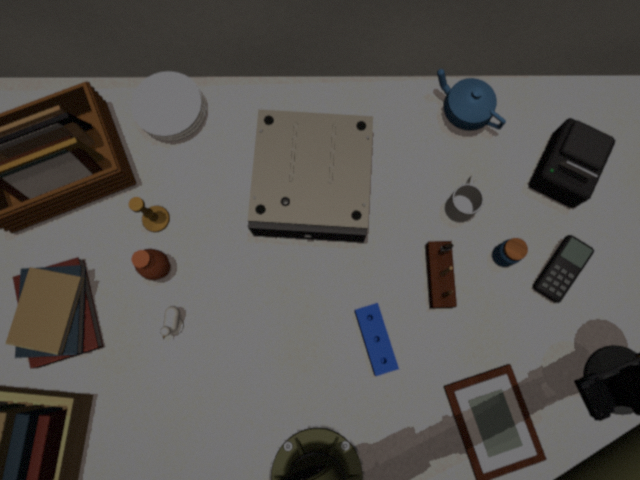

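View pics/scene1.png

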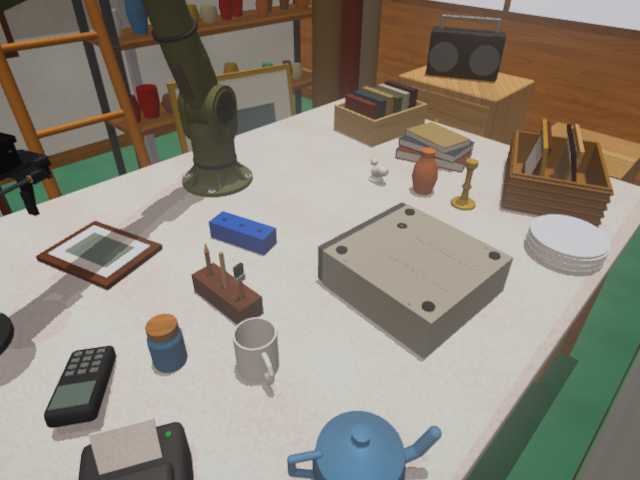

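The top view shows the brown stand at about (441,275), with the blue lookalike at (376,340). The till is at (312,175), with its hole at (285,201) and its dark front facing the robot. The rotation is a quaternion, so I'll fix the helper, then enlarge the stand to tell the sticks apart.

```bash
python3 - <<'E'
s=open('h.py').read()
s=s.replace("R=np.array(m['rotation'])","R=Q(m['rotation'])").replace("def cap(","from scipy.spatial.transform import Rotation as Ro\ndef Q(q): return Ro.from_quat(np.roll(q,-1)).as_matrix()\ndef cap(",1)
open('h.py','w').write(s)
E
python3 - <<'E'
from h import *
a=cv2.imread('pics/scene1.png')[230:330,180:280];b=cv2.imread('pics/top1.png')[230:320,400:490];c=cv2.imread('pics/top1.png')[100:250,240:390]
b=np.clip(b*2.,0,255).astype('u1');c=np.clip(c*1.5,0,255).astype('u1')
r=lambda x,w:cv2.resize(x,(w,w),interpolation=cv2.INTER_CUBIC)
top=np.hstack([r(a,400),r(b,400)]);cv2.imwrite('pics/crop1.png',top)
cv2.imwrite('pics/crop2.png',r(c,600))
d=np.load('pics/top1.npy');P=cloud('top',d)
print(P[350,300],P[175,312])
# stand top
im=cv2.imread('pics/top1.png').astype(int)
def rect(mask):
    mask=cv2.morphologyEx(mask.astype('u1'),cv2.MORPH_OPEN,np.ones((2,2)))
    n,l,st,_=cv2.connectedComponentsWithStats(mask);k=1+st[1:,4].argmax()
    return l==k
M=np.zeros((480,640),bool);M[230:320,415:470]=1
m=rect(M&(abs(P[...,2]-.05)<.012)); print('stand',m.sum(),cv2.minAreaRect((P[m][:,:2]*1000).astype('f4')),P[m][:,2].mean())
M[:]=0;M[95:250,235:390]=1
m=rect(M&(abs(P[...,2]-.1)<.012)); print('till',m.sum(),cv2.minAreaRect((P[m][:,:2]*1000).astype('f4')),np.median(P[m][:,2]))
print('hole',plane('top',285.2,201.5,.1), 'hole P',P[201,285])
for u,v in((260.5,209),(356.5,214.5),(361,126),(268.5,120)):print('foot',plane('top',u,v,.106))
ds=np.load('pics/scene1.npy');Ps=cloud('scene',ds)
M=(Ps[...,2]>.07)&(Ps[...,2]<.15); M[:, :190]=0;M[:,260:]=0;M[:235]=0;M[310:]=0
n,l,st,ce=cv2.connectedComponentsWithStats(M.astype('u1'))
for i in range(1,n):
    if st[i,4]>5:q=Ps[l==i];print(ce[i],st[i,4],np.median(q,0),q[:,2].max())
E
```

```text
[ 0.29873735  0.04280794 -0.00121362] [0.7352204  0.00868911 0.09675078]
stand 1453 ((446.37353515625, -195.3572998046875), (176.245361328125, 397.37371826171875), 16.54276466369629) 0.05522196612369514
till 14090 ((630.3238525390625, 13.29339599609375), (307.493896484375, 642.5095825195312), 86.05919647216797) 0.10040035363389999
hole [0.66453911 0.07586195 0.1       ] hole P [0.67230464 0.07828226 0.07858153]
foot [0.64371867 0.13656592 0.106     ]
foot [ 0.62801489 -0.10218086  0.106     ]
foot [ 0.86408615 -0.11809468  0.106     ]
foot [0.8819735  0.12071592 0.106     ]
[207.22222222 257.        ] 99 [ 0.43704806 -0.32545056  0.1012905 ] 0.13581603821223798
[222.54887218 265.4887218 ] 133 [ 0.49180664 -0.32469626  0.10770455] 0.14097748652421516
[239.07024793 275.85950413] 242 [ 0.54733436 -0.32372797  0.11219094] 0.1388584226270705
```

View pics/crop1.png

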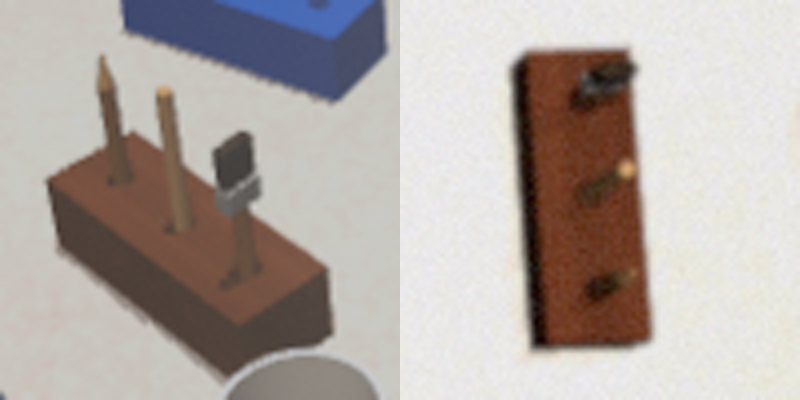

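View pics/crop2.png

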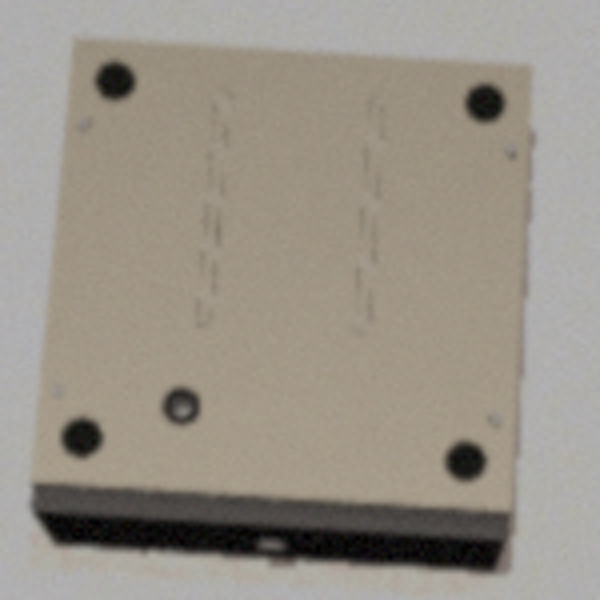

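The crops show three sticks in the stand:
- **Pencil:** pointed, in the hole nearest the robot, scene pixel about (206,245).
- **Dowel:** plain, pale and flat-topped, in the middle hole, scene pixel about (221,253) and top pixel about (451,268). This is the one to take.
- **Brush:** in the far hole, scene pixel about (239,268).

The till's hole is at top pixel (285,201), at the front left.

```bash
python3 - <<'E'
from h import *
print('dowel top', plane('scene',221.2,253.3,.14),plane('top',451.1,268.2,.14))
print('dowel base', plane('scene',224,287,.05))
im=cv2.imread('pics/top1.png').astype(int)
b,g,r=im[...,0],im[...,1],im[...,2]
m=((r-b)>25)&(r>40); m[:235]=0;m[315:]=0;m[:,:420]=0;m[:,465:]=0
v,u=np.nonzero(m);p=np.array([plane('top',a,c,.05)[:2]*1000 for a,c in zip(u,v)],'f4')
print(cv2.minAreaRect(p),m.sum())
s=cv2.imread('pics/scene1.png').astype(int)
print(proj('scene',[.4928,-.3255,.14]),proj('top',[.4928,-.3255,.14]))
# till hole in scene
print('hole proj scene',proj('scene',[.6642,.0757,.1]))
g=cv2.imread('pics/scene1.png',0)[215:237,385:420];print(plane('scene',402,225.5,.1)); print(np.unravel_index(g.argmin(),g.shape))
R=Q(status.observe()['tool_rot']);print(R.round(3))
E
```

```text
dowel top [ 0.49191458 -0.32320432  0.14      ] [ 0.48599568 -0.32160574  0.14      ]
dowel base [ 0.49111572 -0.32784307  0.05      ]
((486.48974609375, -319.5369873046875), (166.04196166992188, 57.297115325927734), 1.6335874795913696) 1262
[220.53559661 253.97024848] [452.58009327 265.34828165]
hole proj scene [401.30728973 225.29678657]
[0.66592201 0.07616938 0.1       ]
(np.int64(11), np.int64(20))
[[ 0.933  0.361 -0.001]
 [ 0.361 -0.933  0.002]
 [-0.    -0.002 -1.   ]]
```

Call:
play_rows(deltas=[[[0.94, -0.48, 0, 0, 0, 0, 1], [0.94, -0.48, 0, 0, 0, 0, 1], [0.94, -0.48, 0, 0, 0, 0, 1], [0.94, -0.48, 0, 0, 0, 0, 1], [0.94, -0.48, 0, 0, 0, 0, 1], [0.94, -0.48, 0, 0, 0, 0, 1], [0.94, -0.48, 0, 0, 0, 0, 1], [0.94, -0.48, 0, 0, 0, 0, 1], [0.94, -0.48, 0, 0, 0, 0, 1], [0.94, -0.48, 0, 0, 0, 0, 1]]])

```text
t: 1.35
tool_pos: [0.4458, -0.3694, 0.2471]
tool_rot: [-0.0, 0.983, 0.183, -0.0]
contact_force: [-0.0, 0.2, -0.5]
gripper_width: 0.0868
```

Call:
play_rows(deltas=[[[0.94, -0.48, 0, 0, 0, 0, 1], [0.94, -0.48, 0, 0, 0, 0, 1], [0, 0, 0, 0, 0, 0.81, 1], [0, 0, 0, 0, 0, 0.81, 1], [0, 0, 0, 0, 0, 0.81, 0.6], [0, 0, 0, 0, 0, 0.81, 0.6], [0, 0, 0, 0, 0, 0, 0.6]]])

```text
t: 2.22
tool_pos: [0.4874, -0.323, 0.2471]
tool_rot: [-0.0, 1.0, 0.015, -0.0]
contact_force: [0.2, 0.1, 0.2]
gripper_width: 0.0646
```

Call:
play_rows(deltas=[[[0.05, 0, 0.9, 0, 0, 0, 0.6], [0, 0, 0.9, 0, 0, 0, 0.6], [0, 0, 0.9, 0, 0, 0, 0.6], [0, 0, 0.9, 0, 0, 0, 0.6], [0, 0, 0.9, 0, 0, 0, 0.6], [0, 0, 0, 0, 0, 0, 0.6]]], squeeze=10)

```text
t: 2.98
tool_pos: [0.4874, -0.3221, 0.1102]
tool_rot: [-0.002, 1.0, 0.015, -0.002]
contact_force: [-0.8, 0.6, 0.6]
gripper_width: 0.0523
```

```bash
python3 - <<'E'
from h import *
a,_=cap('scene','s2');b,_=cap('top','t2')
r=lambda x,w:cv2.resize(x,(w,w),interpolation=cv2.INTER_CUBIC)
b=np.clip(b*1.8,0,255).astype('u1')
cv2.imwrite('pics/crop3.png',np.hstack([r(a[210:330,160:280],400),r(b[220:320,390:490],400)]))
E
```

```text
(no output)
```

View pics/crop3.png

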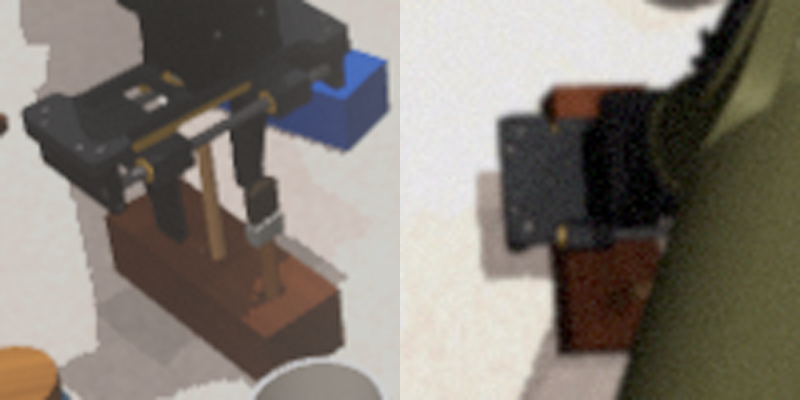

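The dowel stands between the two fingers, at crop pixel (212,200). Closing on it.

Call:
play_rows(deltas=[[[0, 0, 0, 0, 0, 0, 0], [0, 0, 0, 0, 0, 0, 0], [0, 0, 0, 0, 0, 0, 0], [0, 0, 0, 0, 0, 0, 0], [0, 0, 0, 0, 0, 0, 0], [0, 0, 0, 0, 0, 0, 0]]], squeeze=10)

```text
t: 3.82
tool_pos: [0.4892, -0.3229, 0.1126]
tool_rot: [-0.0, 1.0, 0.015, -0.0]
contact_force: [0.5, -0.6, 0.2]
gripper_width: 0.0096
```

Call:
play_rows(deltas=[[[0, 0, 0, 0, 0, 0, 0], [0, 0, 0, 0, 0, 0, 0]]], squeeze=45)

```text
t: 4.08
tool_pos: [0.4892, -0.3229, 0.1126]
tool_rot: [-0.0, 1.0, 0.015, -0.0]
contact_force: [-0.4, 1.3, 1.1]
gripper_width: 0.0088
```

Call:
play_rows(deltas=[[[0, 0, -0.4, 0, 0, 0, 0], [0, 0, -0.9, 0, 0, 0, 0], [0, 0, -0.9, 0, 0, 0, 0], [0, 0, -0.9, 0, 0, 0, 0], [0, 0, -0.9, 0, 0, 0, 0], [0, 0, -0.67, 0, 0, 0, 0]]])

```text
t: 4.82
tool_pos: [0.4895, -0.3236, 0.2551]
tool_rot: [0.001, 1.0, 0.015, 0.001]
contact_force: [0.3, 0.3, -0.3]
gripper_width: 0.0089
```

Call:
play_rows(deltas=[[[0.45, -0.93, 0, 0, 0, 0, 0], [0.45, -0.93, 0, 0, 0, 0, 0], [0.45, -0.93, 0, 0, 0, 0, 0], [0.45, -0.93, 0, 0, 0, 0, 0], [0.45, -0.93, 0, 0, 0, 0, 0], [0.45, -0.93, 0, 0, 0, 0, 0], [0.45, -0.93, 0, 0, 0, 0, 0], [0.45, -0.93, 0, 0, 0, 0, 0], [0.45, -0.93, 0, 0, 0, 0, 0], [0.45, -0.93, 0, 0, 0, 0, 0]]])

```text
t: 6.08
tool_pos: [0.6164, -0.0398, 0.2536]
tool_rot: [0.0, 1.0, 0.015, 0.001]
contact_force: [0.8, 0.7, -0.3]
gripper_width: 0.0091
```

Call:
play_rows(deltas=[[[0.45, -0.93, 0, 0, 0, 0, 0], [0.45, -0.93, 0, 0, 0, 0, 0], [0.45, -0.93, 0, 0, 0, 0, 0], [0.4, -0.93, 0, 0, 0, 0, 0], [0, 0, 0.5, 0, 0, 0, 0], [0, 0, 0.5, 0, 0, 0, 0], [0, 0, 0, 0, 0, 0, 0], [0, 0, 0, 0, 0, 0, 0]]])

```text
t: 7.08
tool_pos: [0.6651, 0.0715, 0.2228]
tool_rot: [0.0, 1.0, 0.014, 0.0]
contact_force: [0.9, -0.9, 0.0]
gripper_width: 0.0087
```

```bash
python3 - <<'E'
from h import *
s=status.observe();print(s['tool_pos'],s['tool_rot'],s['contact_force'])
a,_=cap('scene','s3');b,_=cap('top','t3')
r=lambda x,w:cv2.resize(x,(w,w),interpolation=cv2.INTER_CUBIC)
b=np.clip(b*1.8,0,255).astype('u1')
cv2.imwrite('pics/crop4.png',np.hstack([r(a[170:250,360:440],400),r(b[150:250,240:340],400)]))
print('tip',proj('scene',s['tool_pos']-[0,0,.1026]),'hole',proj('scene',[.665,.0758,.1]))
E
```

```text
[0.66507791 0.07150416 0.22275353] [3.23654230e-04 9.99903507e-01 1.38878035e-02 2.16955960e-05] [ 0.93596593 -0.89812274  0.04280847]
tip [401.48539247 219.17904164] hole [401.60037885 225.4105374 ]
```

View pics/crop4.png

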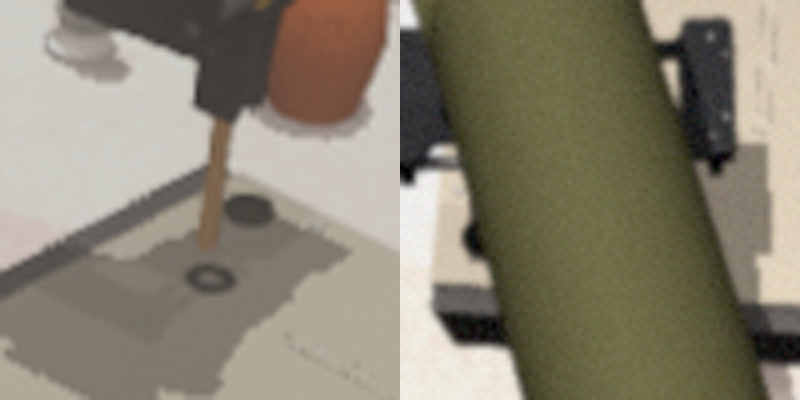

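```bash
python3 - <<'E'
from h import *
p=status.observe()['tool_pos']
print('shaft upper proj',proj('scene',p-[0,0,.035]),'tip',proj('scene',p-[0,0,.1026]))
g=cv2.imread('pics/scene1.png',0).astype(float)[217:235,388:416]
bg=np.median(g);w=np.clip(bg-g-25,0,None);v,u=np.mgrid[217:235,388:416]
c=((w*u).sum()/w.sum(),(w*v).sum()/w.sum());print('scene ring',c,plane('scene',*c,.1))
m=w>0;print(u[m].min(),u[m].max(),v[m].min(),v[m].max(), plane('scene',(u[m].min()+u[m].max())/2,(v[m].min()+v[m].max())/2,.1))
g=cv2.imread('pics/top1.png',0).astype(float)[194:210,277:294]
bg=np.median(g);w=np.clip(bg-g-12,0,None);v,u=np.mgrid[194:210,277:294]
c=((w*u).sum()/w.sum(),(w*v).sum()/w.sum());print('top ring',c,plane('top',*c,.1))
# tip in s3
a=cv2.imread('pics/scene3.png') if 0 else cv2.imread('pics/s3.png').astype(int)
for row in range(196,222,2):
    r=a[row,392:414]; m=(r[:,2]-r[:,0])>38; x=np.nonzero(m)[0]+392; print(row,x.min() if len(x) else None,x.max() if len(x) else None, end='; ')
print()
for z in(.195-.01,.17,.15,.13):print(proj('scene',[p[0],p[1],z]))
E
```

```text
shaft upper proj [404.95861313 194.47430448] tip [401.77697819 218.89939954]
scene ring (np.float64(401.5752416014726), np.float64(225.29130234698573)) [0.66465078 0.0761805  0.1       ]
397 407 223 228 [0.66592201 0.07616938 0.1       ]
top ring (np.float64(284.84450587422253), np.float64(200.85107118175534)) [0.66623854 0.07677135 0.1       ]
196 403 405; 198 402 404; 200 402 404; 202 402 404; 204 402 404; 206 401 403; 208 401 403; 210 401 403; 212 401 403; 214 400 402; 216 400 402; 218 400 402; 220 None None; 
[404.79502473 195.73015637]
[404.07186676 201.28176818]
[403.12540602 208.54765318]
[402.19865014 215.66226588]
```

Call:
play_rows(deltas=[[[0, -0.16, 0, 0, 0, 0, 0], [0, 0, 0.3, 0, 0, 0, 0], [0, 0, 0.26, 0, 0, 0, 0], [0, 0, 0, 0, 0, 0, 0], [0, 0, 0, 0, 0, 0, 0]]])

```text
t: 7.8
tool_pos: [0.6649, 0.0776, 0.2057]
tool_rot: [0.0, 1.0, 0.015, -0.0]
contact_force: [-0.9, 0.5, 0.6]
gripper_width: 0.0094
```

```bash
python3 - <<'E'
from h import *
s=status.observe();p=s['tool_pos'];print(p,s['tool_rot'],s['contact_force'])
a,_=cap('scene','s4')
cv2.imwrite('pics/crop5.png',cv2.resize(a[195:240,375:435],(800,600),interpolation=cv2.INTER_CUBIC))
print('tip',proj('scene',p-[0,0,.1026]),'hole',proj('scene',[.6652,.0763,.1]))
E
```

```text
[0.66490647 0.07758406 0.20570519] [ 5.17519092e-05  9.99891611e-01  1.47225631e-02 -9.48848204e-05] [-0.91851916  0.53470358  0.62421034]
tip [402.14075672 224.04321585] hole [401.78881083 225.3610413 ]
```

View pics/crop5.png

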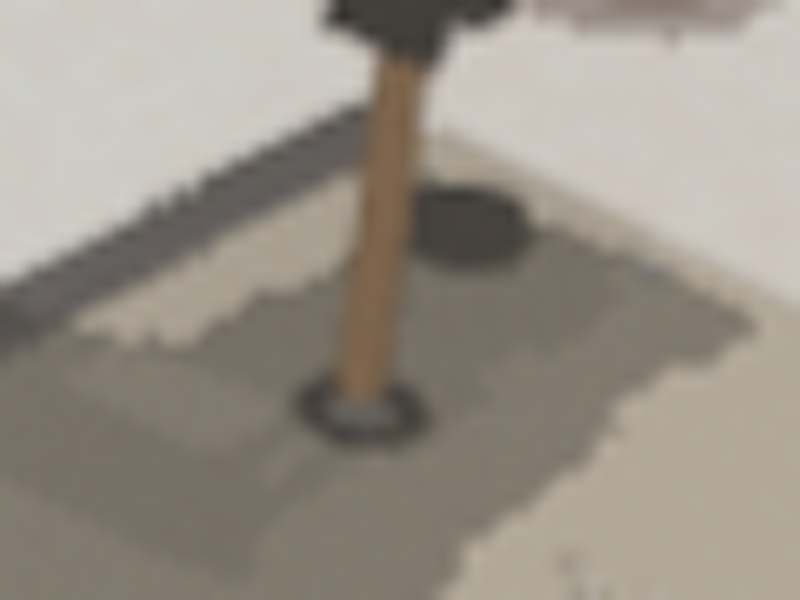

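The tip at about (365,390) sits just above the rim, whose centre is about (363,408) in the crop. At 3 mm above the surface that is aligned, so I'm descending slowly.

Call:
play_rows(deltas=[[[0, 0.02, 0.04, 0, 0, 0, 0], [0, 0, 0.04, 0, 0, 0, 0], [0, 0, 0.04, 0, 0, 0, 0]]])

```text
t: 8.22
tool_pos: [0.6649, 0.077, 0.2022]
tool_rot: [0.0, 1.0, 0.015, 0.0]
contact_force: [0.6, 0.6, -0.9]
gripper_width: 0.0092
```

Call:
play_rows(deltas=[[[0, 0, 0.04, 0, 0, 0, 0], [0, 0, 0.03, 0, 0, 0, 0], [0, 0, 0, 0, 0, 0, 0]]])

```text
t: 8.6
tool_pos: [0.6649, 0.077, 0.2]
tool_rot: [0.0, 1.0, 0.015, -0.0]
contact_force: [-0.2, -0.9, -0.3]
gripper_width: 0.0094
```

Call:
play_rows(deltas=[[[0, 0, 0.035, 0, 0, 0, 0], [0, 0, 0.035, 0, 0, 0, 0], [0, 0, 0.035, 0, 0, 0, 0], [0, 0, 0, 0, 0, 0, 0]]])

```text
t: 9.1
tool_pos: [0.6653, 0.0767, 0.197]
tool_rot: [0.0, 1.0, 0.015, 0.0]
contact_force: [1.9, -0.9, 0.0]
gripper_width: 0.009
```

Call:
play_rows(deltas=[[[0, 0, 0.035, 0, 0, 0, 0], [0, 0, 0.035, 0, 0, 0, 0], [0, 0, 0.035, 0, 0, 0, 0], [0, 0, 0, 0, 0, 0, 0]]])

```text
t: 9.6
tool_pos: [0.6652, 0.0767, 0.1939]
tool_rot: [0.0, 1.0, 0.015, 0.0]
contact_force: [2.6, -0.9, 0.2]
gripper_width: 0.0091
```

Inside the hole there is a sideways force of about +2.6 N in x, so the dowel is leaning on the wall. I'll ease +x by 0.7 mm.

Call:
play_rows(deltas=[[[0.025, 0, 0, 0, 0, 0, 0], [0, 0, 0.035, 0, 0, 0, 0], [0, 0, 0.035, 0, 0, 0, 0], [0, 0, 0.035, 0, 0, 0, 0], [0, 0, 0, 0, 0, 0, 0]]])

```text
t: 10.22
tool_pos: [0.6657, 0.077, 0.1905]
tool_rot: [0.0, 1.0, 0.015, -0.0]
contact_force: [2.5, -2.1, 0.9]
gripper_width: 0.0093
```

Call:
play_rows(deltas=[[[0, 0, 0.035, 0, 0, 0, 0], [0, 0, 0.035, 0, 0, 0, 0], [0, 0, 0.035, 0, 0, 0, 0], [0, 0, 0, 0, 0, 0, 0]]])

```text
t: 10.72
tool_pos: [0.6657, 0.077, 0.1874]
tool_rot: [0.0, 1.0, 0.015, -0.0]
contact_force: [1.8, -1.7, 0.7]
gripper_width: 0.0089
```

Call:
play_rows(deltas=[[[0.025, 0.02, 0, 0, 0, 0, 0], [0, 0, 0.035, 0, 0, 0, 0], [0, 0, 0.035, 0, 0, 0, 0], [0, 0, 0.035, 0, 0, 0, 0], [0, 0, 0, 0, 0, 0, 0]]])

```text
t: 11.35
tool_pos: [0.6662, 0.0769, 0.1849]
tool_rot: [-0.0, 1.0, 0.015, -0.0]
contact_force: [-1.0, 0.0, 4.3]
gripper_width: 0.0093
```

Call:
play_rows(deltas=[[[0, 0, 0.035, 0, 0, 0, 0], [0, 0, 0.035, 0, 0, 0, 0], [0, 0, 0.035, 0, 0, 0, 0], [0, 0, 0, 0, 0, 0, 0]]])

```text
t: 11.85
tool_pos: [0.6664, 0.077, 0.1834]
tool_rot: [-0.0, 1.0, 0.015, 0.0]
contact_force: [-3.7, -0.5, 9.7]
gripper_width: 0.0089
```

Call:
play_rows(deltas=[[[-0.015, 0, 0, 0, 0, 0, 0], [0, 0, 0.03, 0, 0, 0, 0], [0, 0, 0, 0, 0, 0, 0], [0, 0, 0, 0, 0, 0, 0]]])

```text
t: 12.35
tool_pos: [0.6662, 0.0769, 0.1825]
tool_rot: [-0.0, 1.0, 0.015, 0.001]
contact_force: [-2.5, -0.9, 9.4]
gripper_width: 0.009
```

```bash
python3 - <<'E'
from h import *
a,_=cap('scene','s5');s=status.observe();print(s['tool_pos'],s['contact_force'],s['moment'])
cv2.imwrite('pics/crop6.png',cv2.resize(a[180:330,300:500],(800,600),interpolation=cv2.INTER_CUBIC))
E
```

```text
[0.66623277 0.07693844 0.18256778] [-2.11102929 -2.50807139 10.66173087] [-0.39125392  0.81121171 -0.00335577]
```

View pics/crop6.png

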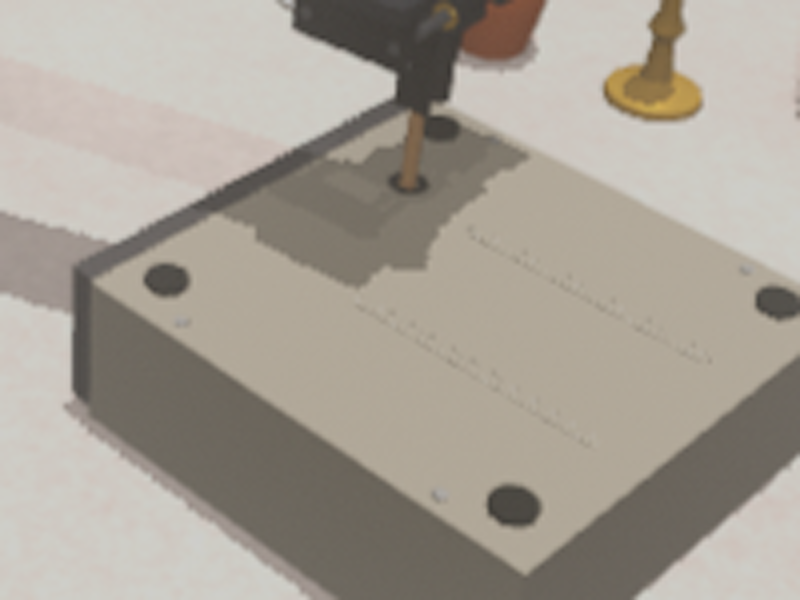

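The dowel is in the hole at crop (410,180) and the drawer is still shut. I'll keep pressing in small steps.

Call:
play_rows(deltas=[[[0, 0, 0.03, 0, 0, 0, 0], [0, 0, 0, 0, 0, 0, 0], [0, 0, 0.02, 0, 0, 0, 0], [0, 0, 0, 0, 0, 0, 0]]])

```text
t: 12.9
tool_pos: [0.6662, 0.077, 0.1814]
tool_rot: [-0.0, 1.0, 0.015, 0.001]
contact_force: [-2.9, -1.0, 12.2]
gripper_width: 0.0092
```

Call:
play_rows(deltas=[[[0, 0, 0.03, 0, 0, 0, 0], [0, 0, 0, 0, 0, 0, 0], [0, 0, 0, 0, 0, 0, 0]]])

```text
t: 13.28
tool_pos: [0.6662, 0.0769, 0.1805]
tool_rot: [-0.0, 1.0, 0.015, 0.001]
contact_force: [-3.4, -1.4, 11.5]
gripper_width: 0.0089
```

Call:
play_rows(deltas=[[[0, 0, 0.03, 0, 0, 0, 0], [0, 0, 0, 0, 0, 0, 0], [0, 0, 0, 0, 0, 0, 0]]])

```text
t: 13.65
tool_pos: [0.6663, 0.077, 0.1798]
tool_rot: [-0.0, 1.0, 0.015, 0.001]
contact_force: [-3.4, -2.5, 13.6]
gripper_width: 0.0089
```

Call:
play_rows(deltas=[[[0, 0, 0.03, 0, 0, 0, 0], [0, 0, 0, 0, 0, 0, 0], [0, 0, 0, 0, 0, 0, 0]]])

```text
t: 14.02
tool_pos: [0.6663, 0.077, 0.1791]
tool_rot: [0.0, 1.0, 0.015, 0.001]
contact_force: [-4.2, -2.1, 12.9]
gripper_width: 0.0089
```

```bash
cat > op.py <<'E'
from h import *
# front-edge check: count of panel-coloured height ~.1 points ahead of the case
im,d=cap('top','tx');P=cloud('top',d)
im2,d2=cap('scene','sx');P2=cloud('scene',d2)
for n,p in(('top',P),('scene',P2)):
    m=(abs(p[...,2]-.1)<.012)&(p[...,1]>-.12)&(p[...,1]<.0)&(p[...,0]>.4)&(p[...,0]<.7);print(n,m.sum(),np.percentile(p[m][:,0],[1,5,50]))
s=status.observe();print(s['t'],s['tool_pos'],s['contact_force'])
E
python3 op.py
```

```text
top 2038 [0.57929616 0.5847014  0.64013011]
scene 1593 [0.58417794 0.59005659 0.64449535]
14.125 [0.66627151 0.07695187 0.17904971] [-4.16850518 -1.72211006 13.66172869]
```

Call:
play_rows(deltas=[[[0, 0, 0.03, 0, 0, 0, 0], [0, 0, 0, 0, 0, 0, 0], [0, 0, 0, 0, 0, 0, 0]]])

```text
t: 14.5
tool_pos: [0.6662, 0.0769, 0.1776]
tool_rot: [-0.0, 1.0, 0.015, 0.001]
contact_force: [-2.6, -2.4, 12.1]
gripper_width: 0.009
```

```bash
python3 op.py
```

```text
top 1997 [0.53165631 0.53704684 0.64175743]
scene 1703 [0.53295182 0.53902439 0.64061381]
14.6 [0.66617252 0.07693452 0.17757934] [-1.62812674 -0.82227005 11.02868793]
```

The drawer has sprung out: the front has moved from about 0.585 to 0.533. Withdrawing.

Call:
play_rows(deltas=[[[0, 0, -0.2, 0, 0, 0, 0], [0, 0, -0.4, 0, 0, 0, 0], [0, 0, -0.5, 0, 0, 0, 0], [0, 0, -0.7, 0, 0, 0, 0], [0, 0, -0.8, 0, 0, 0, 0], [0, 0, 0, 0, 0, 0, 0], [0, 0, 0, 0, 0, 0, 0]]])

```text
t: 15.48
tool_pos: [0.6655, 0.0767, 0.2523]
tool_rot: [-0.0, 1.0, 0.015, -0.001]
contact_force: [-0.6, 0.1, -0.7]
gripper_width: 0.0091
```

```bash
python3 op.py; python3 - <<'E'
from h import *
a=cv2.imread('pics/sx.png');s=status.observe();p=s['tool_pos'];print(p,s['tool_rot'])
t=proj('scene',p-[0,0,.1026]);print('tip pred',t);u,v=map(int,t)
cv2.imwrite('pics/crop7.png',np.hstack([cv2.resize(a[v-40:v+20,u-40:u+20],(400,400),interpolation=cv2.INTER_CUBIC),cv2.resize(a[140:340,280:480],(400,400))]))
print('crop origin',u-40,v-40)
E
```

```text
top 2037 [0.52134373 0.52678197 0.64387128]
scene 1706 [0.52629437 0.53243479 0.64008037]
15.575 [0.66529478 0.07645754 0.25174496] [-0.00594298 -1.50908826  0.7579387 ]
[0.66529478 0.07645754 0.25174496] [ 1.02940559e-04  9.99888710e-01  1.48703008e-02 -1.19618280e-03]
tip pred [404.12086967 208.16777338]
crop origin 364 168
```

View pics/crop7.png

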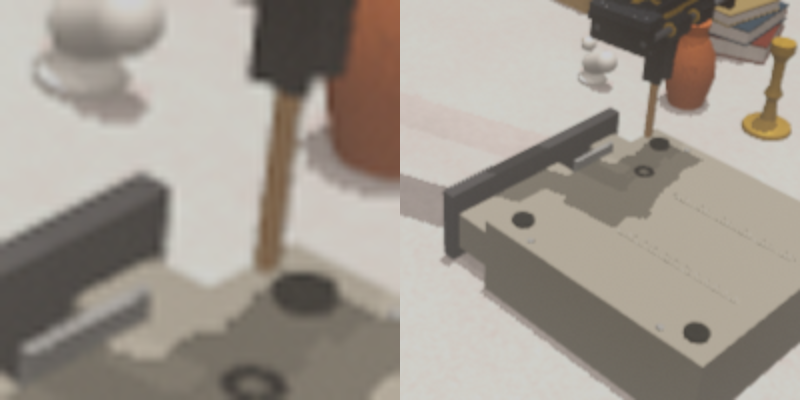

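The drawer stands out, with its panel at the left of both crops. The dowel is upright, with its tip at scene (404,208) as predicted, so it hasn't slipped. Returning it to the stand's middle hole.

Call:
play_rows(deltas=[[[-0.45, 0.94, 0, 0, 0, 0, 0], [-0.45, 0.94, 0, 0, 0, 0, 0], [-0.45, 0.94, 0, 0, 0, 0, 0], [-0.45, 0.94, 0, 0, 0, 0, 0], [-0.45, 0.94, 0, 0, 0, 0, 0], [-0.45, 0.94, 0, 0, 0, 0, 0], [-0.45, 0.94, 0, 0, 0, 0, 0], [-0.45, 0.94, 0, 0, 0, 0, 0], [-0.45, 0.94, 0, 0, 0, 0, 0], [-0.45, 0.94, 0, 0, 0, 0, 0]]])

```text
t: 16.82
tool_pos: [0.5384, -0.2101, 0.2522]
tool_rot: [-0.0, 1.0, 0.015, -0.001]
contact_force: [-0.5, 0.0, -0.1]
gripper_width: 0.0093
```

Call:
play_rows(deltas=[[[-0.45, 0.94, 0, 0, 0, 0, 0], [-0.45, 0.94, 0, 0, 0, 0, 0], [-0.45, 0.94, 0, 0, 0, 0, 0], [-0.42, 0.91, 0, 0, 0, 0, 0], [0, 0, 0, 0, 0, 0, 0], [0, 0, 0, 0, 0, 0, 0], [0, 0, 0, 0, 0, 0, 0]]])

```text
t: 17.7
tool_pos: [0.4903, -0.3212, 0.253]
tool_rot: [-0.0, 1.0, 0.016, -0.0]
contact_force: [0.8, -0.2, -0.1]
gripper_width: 0.0091
```

```bash
python3 - <<'E'
from h import *
L=[]
for i in range(6): vision.capture('scene'); L.append(status.observe()['tool_pos'])
print(np.mean(L,0),np.std(L,0))
E
```

```text
[ 0.49003955 -0.32191342  0.2532638 ] [1.84834844e-04 3.83391292e-04 5.51953595e-05]
```

Call:
play_rows(deltas=[[[-0.03, 0.035, 0, 0, 0, 0, 0], [0, 0, 0.75, 0, 0, 0, 0], [0, 0, 0.75, 0, 0, 0, 0], [0, 0, 0.75, 0, 0, 0, 0], [0, 0, 0.75, 0, 0, 0, 0], [0, 0, 0, 0, 0, 0, 0], [0, 0, 0, 0, 0, 0, 0]]])

```text
t: 18.88
tool_pos: [0.4892, -0.3242, 0.1642]
tool_rot: [0.0, 1.0, 0.015, 0.001]
contact_force: [1.0, 0.3, 0.1]
gripper_width: 0.0088
```

```bash
python3 - <<'E'
from h import *
L=[]
for i in range(5): a,_=vision.capture('scene'); L.append(status.observe()['tool_pos'])
p=np.mean(L,0);print(p,status.observe()['contact_force'])
print('tip',proj('scene',p-[0,0,.1026]),'hole',proj('scene',[.4892,-.3229,.05]))
cv2.imwrite('pics/crop8.png',cv2.resize(a[255:315,190:270],(800,600),interpolation=cv2.INTER_CUBIC))
E
```

```text
[ 0.48931509 -0.32424923  0.16446787] [-0.46500556 -0.21022793 -0.00308494]
tip [224.25196619 281.6830057 ] hole [225.33816123 285.49769116]
```

View pics/crop8.png

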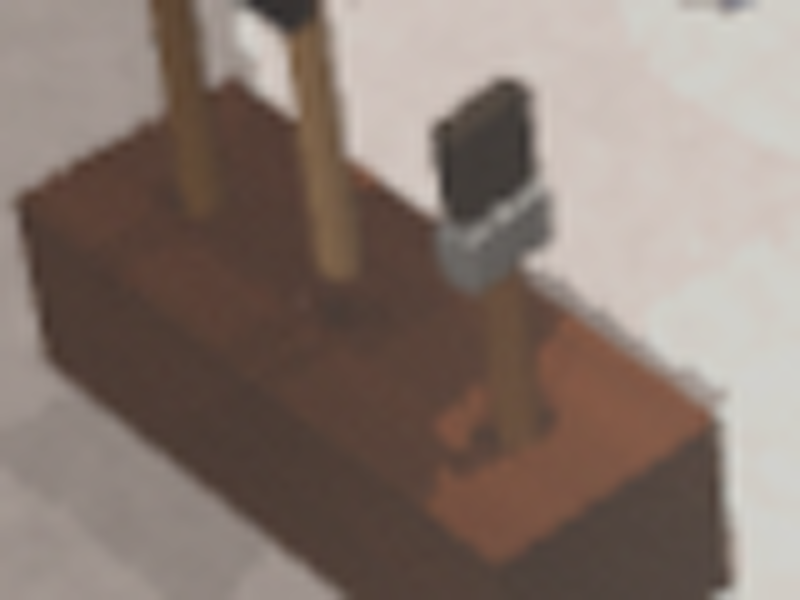

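The tip at crop (338,270) is above the dark hole mouth at about (342,305). The pose is 1.2 mm too far in -y, so I'll correct that and lower it.

Call:
play_rows(deltas=[[[0, -0.04, 0.15, 0, 0, 0, 0], [0, 0, 0.15, 0, 0, 0, 0], [0, 0, 0.07, 0, 0, 0, 0], [0, 0, 0.07, 0, 0, 0, 0], [0, 0, 0.07, 0, 0, 0, 0], [0, 0, 0, 0, 0, 0, 0]]])

```text
t: 19.88
tool_pos: [0.4886, -0.3226, 0.1478]
tool_rot: [-0.0, 1.0, 0.015, -0.0]
contact_force: [0.1, -0.2, -0.2]
gripper_width: 0.0089
```

Call:
play_rows(deltas=[[[0, 0, 0.1, 0, 0, 0, 0], [0, 0, 0.1, 0, 0, 0, 0], [0, 0, 0, 0, 0, 0, 0]]])

```text
t: 20.25
tool_pos: [0.4885, -0.3226, 0.1416]
tool_rot: [-0.0, 1.0, 0.015, -0.0]
contact_force: [-0.2, 0.2, 0.0]
gripper_width: 0.0091
```

Call:
play_rows(deltas=[[[0, 0, 0.2, 0, 0, 0, 0], [0, 0, 0.2, 0, 0, 0, 0], [0, 0, 0.2, 0, 0, 0, 0], [0, 0, 0, 0, 0, 0, 0]]])

```text
t: 20.75
tool_pos: [0.4884, -0.3224, 0.1232]
tool_rot: [-0.0, 1.0, 0.015, -0.0]
contact_force: [-0.3, 0.1, -0.7]
gripper_width: 0.009
```

Call:
play_rows(deltas=[[[0, 0, 0.15, 0, 0, 0, 0], [0, 0, 0.1, 0, 0, 0, 0], [0, 0, 0.03, 0, 0, 0, 0], [0, 0, 0, 0, 0, 0, 0]]])

```text
t: 21.25
tool_pos: [0.4887, -0.3227, 0.1155]
tool_rot: [0.0, 1.0, 0.015, -0.0]
contact_force: [-0.2, -0.0, -1.0]
gripper_width: 0.0091
```

Lower until the floor is felt, then release.

Call:
play_rows(deltas=[[[0, 0, 0.04, 0, 0, 0, 0], [0, 0, 0.04, 0, 0, 0, 0], [0, 0, 0, 0, 0, 0, 0]]])

```text
t: 21.62
tool_pos: [0.4886, -0.3226, 0.113]
tool_rot: [-0.0, 1.0, 0.015, -0.0]
contact_force: [-0.3, -0.1, -1.2]
gripper_width: 0.0087
```

Call:
play_rows(deltas=[[[0, 0, 0, 0, 0, 0, 0.15], [0, 0, 0, 0, 0, 0, 0.3], [0, 0, 0, 0, 0, 0, 0.5], [0, 0, 0, 0, 0, 0, 0.6], [0, 0, 0, 0, 0, 0, 0.6]]])

```text
t: 22.25
tool_pos: [0.4887, -0.3227, 0.1132]
tool_rot: [0.0, 1.0, 0.015, -0.0]
contact_force: [-0.7, -0.2, -0.4]
gripper_width: 0.0451
```

Call:
play_rows(deltas=[[[0, 0, -0.4, 0, 0, 0, 0.6], [0, 0, -0.9, 0, 0, 0, 0.6], [0, 0, -0.9, 0, 0, 0, 0.6], [0, 0, -0.9, 0, 0, 0, 0.6], [0, 0, -0.9, 0, 0, 0, 0.6], [0, 0, 0, 0, 0, 0, 0.6]]])

```text
t: 23.0
tool_pos: [0.4902, -0.3234, 0.2366]
tool_rot: [0.002, 1.0, 0.015, 0.002]
contact_force: [0.4, -0.1, -0.2]
gripper_width: 0.0523
```

```bash
python3 - <<'E'
from h import *
a,ds=cap('scene','s9');Ps=cloud('scene',ds)
M=(Ps[...,2]>.07)&(Ps[...,2]<.15); M[:, :190]=0;M[:,260:]=0;M[:235]=0;M[310:]=0
n,l,st,ce=cv2.connectedComponentsWithStats(M.astype('u1'))
for i in range(1,n):
    if st[i,4]>5:q=Ps[l==i];print(ce[i],st[i,4],np.median(q,0),q[:,2].max())
cv2.imwrite('pics/c9.png',np.hstack([cv2.resize(a[200:320,150:270],(400,400)),cv2.resize(a[180:300,280:400],(400,400))]))
P=Ps  # drawer panel top
m=(abs(P[...,2]-.1)<.006)&(P[...,0]<.585)&(P[...,0]>.4)&(P[...,1]>-.2)&(P[...,1]<.2)
q=P[m];print(len(q));
for y in np.arange(-.12,.16,.03):
    k=abs(q[:,1]-y)<.01
    if k.sum()>5:print(round(y,2),k.sum(),np.percentile(q[k][:,0],[5,50,95]).round(4))
E
```

```text
[207.25 257.21] 100 [ 0.43651409 -0.32590763  0.10034961] 0.13476774267397584
[222.03816794 265.6259542 ] 131 [ 0.49147963 -0.32545588  0.10780586] 0.13996267764205406
[239.05       275.74583333] 240 [ 0.54766477 -0.32379577  0.11332957] 0.13998043212107525
593
-0.12 41 [0.5223 0.5325 0.5398]
-0.09 47 [0.5238 0.5357 0.5414]
-0.06 43 [0.5266 0.5368 0.5431]
-0.03 45 [0.528  0.5405 0.5458]
0.0 41 [0.5297 0.5409 0.5478]
0.03 42 [0.5325 0.5445 0.5502]
0.06 38 [0.5345 0.5459 0.5516]
0.09 37 [0.5354 0.5482 0.554 ]
0.12 33 [0.5379 0.5491 0.5557]
0.15 32 [0.5414 0.5509 0.5581]
```

View pics/c9.png

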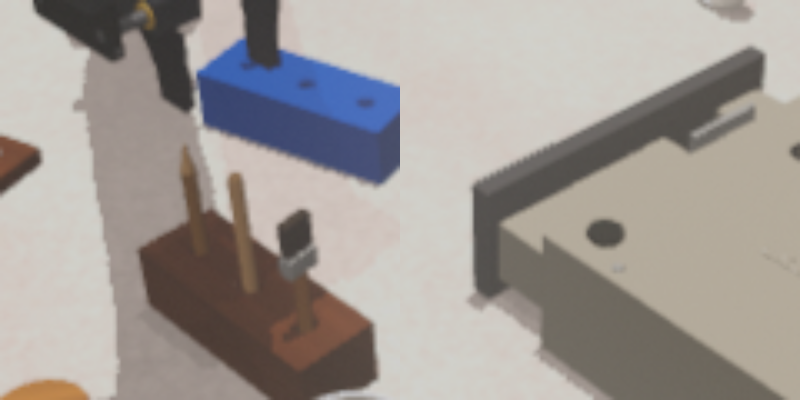

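The dowel is back in the middle hole, with its top at 0.140 as at the start. The panel's back face is at about x 0.548 near y 0, so I'll move over the gap with the fingers closed.

Call:
play_rows(deltas=[[[0, 0, 0, 0, 0, 0.93, 0], [0.19, -0.93, 0, 0, 0, 0, 0], [0.19, -0.93, 0, 0, 0, 0, 0], [0.19, -0.93, 0, 0, 0, 0, 0], [0.19, -0.93, 0, 0, 0, 0, 0], [0.19, -0.93, 0, 0, 0, 0, 0], [0.19, -0.93, 0, 0, 0, 0, 0], [0.19, -0.93, 0, 0, 0, 0, 0], [0.19, -0.93, 0, 0, 0, 0, 0], [0.19, -0.93, 0, 0, 0, 0, 0]]], squeeze=10)

```text
t: 24.3
tool_pos: [0.5563, -0.0747, 0.2319]
tool_rot: [-0.0, 0.999, -0.034, -0.001]
contact_force: [1.1, -0.0, -0.0]
gripper_width: 0.0003
```

Call:
play_rows(deltas=[[[0.19, -0.93, 0, 0, 0, 0, 0], [0.19, -0.93, 0, 0, 0, 0, 0], [0, 0, 0.9, 0, 0, 0, 0], [0, 0, 0.9, 0, 0, 0, 0], [0, 0, 0.9, 0, 0, 0, 0], [0, 0, 0, 0, 0, 0, 0]]])

```text
t: 25.05
tool_pos: [0.5696, -0.0207, 0.149]
tool_rot: [-0.0, 0.999, -0.034, -0.003]
contact_force: [-0.2, 0.2, -0.0]
gripper_width: 0.0009
```

Call:
play_rows(deltas=[[[0.05, 0, 0.4, 0, 0, 0, 0], [0, 0, 0.4, 0, 0, 0, 0], [0, 0, 0.3, 0, 0, 0, 0], [0, 0, 0.3, 0, 0, 0, 0], [0, 0, 0, 0, 0, 0, 0]]])

```text
t: 25.68
tool_pos: [0.573, -0.0208, 0.1093]
tool_rot: [0.0, 0.999, -0.034, -0.001]
contact_force: [-1.0, 0.9, 0.4]
gripper_width: 0.0
```

Call:
play_rows(deltas=[[[-0.3, 0, 0, 0, 0, 0, 0], [-0.3, 0, 0, 0, 0, 0, 0], [-0.3, 0, 0, 0, 0, 0, 0], [-0.3, 0, 0, 0, 0, 0, 0]]])

```text
t: 26.18
tool_pos: [0.5379, -0.0183, 0.1107]
tool_rot: [0.0, 0.999, -0.034, 0.001]
contact_force: [3.6, 0.5, -1.5]
gripper_width: 0.0008
```

Call:
play_rows(deltas=[[[-0.25, 0, 0, 0, 0, 0, 0], [-0.25, 0, 0, 0, 0, 0, 0], [-0.25, 0, 0, 0, 0, 0, 0], [-0.25, 0, 0, 0, 0, 0, 0], [-0.25, 0, 0, 0, 0, 0, 0], [-0.25, 0, 0, 0, 0, 0, 0]]])

```text
t: 26.92
tool_pos: [0.4925, -0.0152, 0.1103]
tool_rot: [-0.0, 0.999, -0.034, 0.0]
contact_force: [2.2, 0.4, 2.3]
gripper_width: 0.0004
```

Call:
play_rows(deltas=[[[-0.1, 0, 0, 0, 0, 0, 0], [-0.1, 0, 0, 0, 0, 0, 0], [-0.1, 0, 0, 0, 0, 0, 0], [0, 0, 0, 0, 0, 0, 0]]])

```text
t: 27.42
tool_pos: [0.483, -0.0148, 0.1098]
tool_rot: [0.0, 0.999, -0.034, -0.001]
contact_force: [0.7, -0.2, 0.8]
gripper_width: 0.0005
```

Call:
play_rows(deltas=[[[-0.07, 0, 0, 0, 0, 0, 0], [-0.07, 0, 0, 0, 0, 0, 0], [-0.07, 0, 0, 0, 0, 0, 0]]])

```text
t: 27.8
tool_pos: [0.4771, -0.0144, 0.1098]
tool_rot: [0.0, 0.999, -0.034, -0.0]
contact_force: [2.6, 0.1, -1.6]
gripper_width: 0.0005
```

Call:
play_rows(deltas=[[[-0.05, 0, 0, 0, 0, 0, 0], [-0.05, 0, 0, 0, 0, 0, 0], [-0.05, 0, 0, 0, 0, 0, 0]]])

```text
t: 28.18
tool_pos: [0.4738, -0.0142, 0.1102]
tool_rot: [0.0, 0.999, -0.034, 0.001]
contact_force: [7.7, -1.5, -4.6]
gripper_width: 0.0002
```

Call:
play_rows(deltas=[[[-0.04, 0, 0, 0, 0, 0, 0], [-0.04, 0, 0, 0, 0, 0, 0], [0, 0, 0, 0, 0, 0, 0]]])

```text
t: 28.55
tool_pos: [0.4737, -0.0141, 0.1107]
tool_rot: [-0.0, 0.999, -0.034, 0.004]
contact_force: [11.3, -1.3, -7.7]
gripper_width: 0.0006
```

```bash
python3 - <<'E'
from h import *
a,ds=cap('scene','s10');P=cloud('scene',ds)
m=(abs(P[...,2]-.1)<.006)&(P[...,0]<.585)&(P[...,0]>.38)&(P[...,1]>-.2)&(P[...,1]<.2)
q=P[m]
for y in (-.12,-.09,.03,.06,.09,.12):
    k=abs(q[:,1]-y)<.01
    if k.sum()>5:print(y,k.sum(),np.percentile(q[k][:,0],[5,50,95]).round(4))
E
```

```text
-0.12 27 [0.444  0.4514 0.4582]
-0.09 45 [0.4419 0.4545 0.4611]
0.03 27 [0.4561 0.4656 0.4683]
0.06 29 [0.4532 0.462  0.4722]
0.09 34 [0.456  0.4676 0.4732]
0.12 30 [0.4573 0.4675 0.4746]
```

The stop is felt: the position holds at 0.4737 while the force rises to 11 N. The panel has moved about 81 mm, from roughly 60 to 140 mm. Backing off and lifting clear.

Call:
play_rows(deltas=[[[0.2, 0, 0, 0, 0, 0, 0], [0.2, 0, 0, 0, 0, 0, 0], [0, 0, -0.4, 0, 0, 0, 0], [0, 0, -0.8, 0, 0, 0, 0], [0, 0, -0.8, 0, 0, 0, 0], [0, 0, -0.8, 0, 0, 0, 0], [0, 0, -0.8, 0, 0, 0, 0], [0, 0, 0, 0, 0, 0, 0]]])

```text
t: 29.6
tool_pos: [0.4836, -0.0145, 0.2206]
tool_rot: [0.0, 0.999, -0.034, 0.002]
contact_force: [0.7, -0.3, -0.5]
gripper_width: 0.0004
```

```bash
python3 - <<'E'
from h import *
s=status.observe();print(s['t'],s['tool_pos'],s['contact_force'])
a,ds=cap('scene','s11');P=cloud('scene',ds)
m=(abs(P[...,2]-.1)<.006)&(P[...,0]<.585)&(P[...,0]>.38)&(P[...,1]>-.2)&(P[...,1]<.2)
q=P[m]
for y in (-.12,-.09,.09,.12):
    k=abs(q[:,1]-y)<.01
    if k.sum()>5:print(y,k.sum(),np.percentile(q[k][:,0],[5,50,95]).round(4))
E
```

```text
29.6 [ 0.48359812 -0.01449037  0.22058931] [ 0.67917521 -0.31060325 -0.54772236]
-0.12 26 [0.4445 0.451  0.4584]
-0.09 45 [0.444  0.4537 0.461 ]
0.09 29 [0.4553 0.4652 0.4725]
0.12 30 [0.4574 0.4701 0.4744]
```

View pics/s11.png

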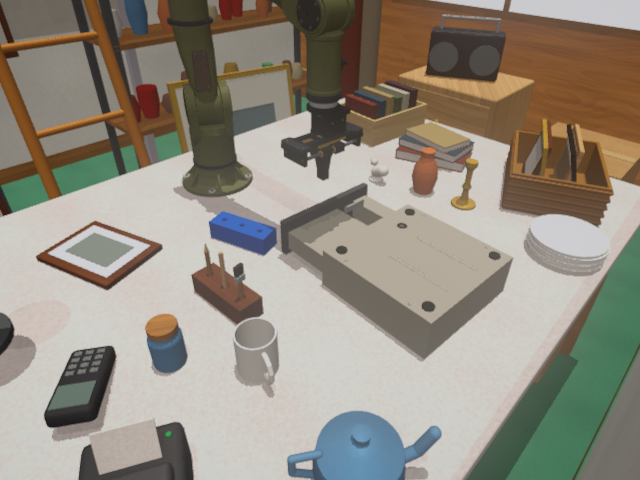

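The drawer is fully open with its panel at (325,215), the dowel stands in the stand at (222,268), everything else is where it was, and the gripper is clear above. Handing in.

```bash
python3 -c "
from bench import ctrl; print(ctrl.sign_off())"
```

```text
the job is handed in; nothing more can be done
None
```

The drawer is open and the dowel is back in its place; I handed the job in at about 30 s of robot time.

- **Latch:** I took the dowel from the stand's middle hole and felt the screw head about 17 mm below the upper face. Pressing in small steps released the drawer. The highest upward force read was 13.7 N, under the 25 N limit.
- **Dowel:** It went back into the middle hole, and its top reads 0.140 m, as at the start.
- **Drawer:** I hooked it behind the front panel and pulled until it met its stop, where the force rose to 11 N and the position held. The last depth check put the panel about 80 mm beyond its sprung-out place, so fully open at roughly 0.14 m. It stayed there after I let go.
- **Surroundings:** In the last picture nothing else looks moved and the gripper is clear above the drawer.

No check failed. The dowel did lean on the wall of the release hole with up to about 4 N sideways, and I eased some of that with small shifts.

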